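Lay a parcel on the postal scale

ROBOT

A 6-joint arm with a two-finger parallel gripper is mounted at the origin on the work surface. World frame = base frame: x ahead of the robot, y to its left, z up, the work surface at z = 0. Lengths are in m, angles in rad, forces in N, time in s.
With the tool pointing down it reaches from about 0.35 to 0.775 m from the base axis. Payload 7.3 kg.
Tool frame: the origin (TCP) lies between the finger pads; the fingertips stand 8 mm ahead of it and the grasp point (between the pads) lies 11 mm behind it (robot.nose_length is the distance from the TCP to the fingertips, in m); z points along the fingers, y is the line along which they close (so a half turn about z gives the same grasp; the last joint's range is limited). The gripper opens to 92 mm and grips with 3 to 60 N. Pads are 19 mm wide; open, the fingers measure 130 mm over their backs; the gripper's body (75 mm by 190 mm) begins 47 mm behind the grasp point.
Start: joints at [1.069, 0.342, 1.524, -0, 1.275, -0.146], TCP at [0.183, 0.492, 0.235] pointing down, gripper open.
Joint ranges: [-2.53, 2.53], [-0.77, 2.02], [0.04, 2.7], [-1, 4.14], [0.28, 2.66], [-3.11, 3.11]. Speed limits (rad/s): [2.57, 2.57, 3.14, 3.14, 3.14, 3.14].

INTERFACE

Orientations are given as [roll, pitch, yaw] about the fixed x, y, z axes, in that order (R = Rz(yaw) Ry(pitch) Rx(roll)).
In Python, from cell import robot gives the robot as it stands. The module is installed in compiled form; this text tells all that it offers.
- The arm moves only by the shell command python3 -m jog 'ROWS' [FORCE]. ROWS is JSON, a list that holds one entry, the list of rows, each a list of 5 numbers: the gripper's target within -1 to 1 (fully open at 1, half-way at 0, shut at -1), then the shift along the tool's x, y, z in m, then the turn about the tool's z in rad. A call has 1 to 5 rows; each row is the pose to reach, as a shift and turn from the pose commanded when the call began, along the tool's axes at that moment; what a row does not reach only later rows make up. A row lasts 1/12 s, in which the tool goes at most 41.7 mm and 7.16 degrees, less where a joint would pass 70% of its speed; a pose out of reach is approached as far as the arm can. A call with a gripper value outside its range is refused whole. The fingers move at their own pace and stop on an object; FORCE is the grip in N (left out, the last holds). Time passes only in rows, so rows that repeat a pose let the fingers close. It gives the time, the measured TCP pose, the force, the opening and the grip force at its end, in the units of the state.
- robot.observe(): the state, without advancing time (a new reading comes with each control period).
- robot.read_camera(name): name is "side" or "top"; returns the picture (400x640x3 uint8, red, green, blue); there is no depth.
- robot.camera_model(name): a dict with "camera_matrix" (3x3 intrinsics, pixels), "dist_coeffs" ([k1, k2, p1, p2, k3] as OpenCV has them; the pictures are not rectified), "position" and "attitude" of the camera in the world. Camera axes: x right, y down, z forward; pixel columns grow to the right and rows downward; lengths in m; the calibration is good to about 2 mm. A picture is of the moment at which its call begins. camera_model takes no time and is no camera call.
- robot.hand_in(): hands the job in; it is judged then, once.
The state is a dict: "time": time; "qpos": joint angles; "qvel": joint speeds; "joint_efforts": joint torques, N m; "tool_pos": TCP position; "tool_rot": TCP orientation; "contact_force": force on the tool from outside, world axes, zero at the start; "torque": the same for the moment, N m; "opening": finger opening in m; "grip_force": force on a finger pad.
Only numpy, scipy, OpenCV 4.12 (cv2) and the standard library are available. Lean on these libraries where they do the work, as an engineer would, in place of code of your own. Each camera call takes 0.05 s, during which the arm holds its last target. There are 200 camera calls.

TASK

The cardboard parcel is standing on end in front of the slim postal scale, and it has to lie on its side to be weighed and measured. Slide it upright along the counter until its foot rests squarely against the edge of the scale and keep it lightly pressed there, still upright, for a moment, then push high on its face to tip it over steadily onto the platform, and finally slide it home against the scale's adjustable backrest, wherever that is set, hold it snug there with about 8 newtons for a moment and let go. Never press on the parcel harder than 20 newtons, and leave the things lying around alone.

Things in the scene. Friction and masses are not known exactly. Their poses are not given: they have to be found in the camera images.
- carton: plain brown closed cardboard parcel, rigid, 115 mm (its x) by 120 mm (its y) by 150 mm (its z), about 0.55 to 0.95 kg, too wide to grasp, pale tape over its top. It starts standing on the counter, z up, its +x face turned roughly to the scale. Origin: centre of its underside. On the counter it slides easily, at about 0.7 to 2 N; knocked or pushed high at speed it rocks.
- carton_top (a point): centre of the parcel's top face (150 mm above its origin along its z); when tipped over, this is the end that must meet the backrest. Axes as the parcel's.
- scale: slim postal scale fixed on the counter: flat steel platform 200 mm (its x) by 170 mm (its y), 14 mm high, a small display 10 mm high beside it (x 10 to 80, y -85 to -125 mm). Origin: centre of its underside, at counter height. +x points from the near edge (x = -100 mm) to the backrest; the parcel starts on the -x side, 40 to 90 mm from that edge, and is pushed along +x.
- scale_edge (a point): middle of the top of the platform's -x edge, the 14 mm high step that stops the parcel's foot. Axes as the scale's. Pushed 100 mm up with its foot against this edge, the parcel begins to tip at about 3 to 6 N, higher up at less. Past about 40 degrees it falls by itself, and its rear face comes to lie 129 mm above the counter: keep the fingers clear above that.
- fence: the backrest: a fixed black foot behind the platform carrying an upright aluminium plate on two rods, 150 mm wide, 8 mm thick, its top 77 mm above the counter. Origin and axes are the scale's. The plate is clamped at a different setting each time, which this pose does not tell: its face lies somewhere from x = +80 to +94 mm. Do not force it. Against it the parcel is rigid: 5 to 20 N per mm.
- pen_cup: black plastic cup, 72 mm across, 95 mm high, loose; leave it. Origin: centre of its underside.
- stapler: stapler, 130 mm by 34 mm, 42 mm high, loose; leave it. Origin: centre of its underside.
- stamp: wooden rubber stamp, 38 mm across, 73 mm high, loose; leave it. Origin: centre of its underside.
Things that resemble listed ones, but are neither listed nor needed, are in the scene too. There is more than one size of the carton; the one meant has the size given above.

How it is judged:
On the way, in this order (a step that is already met when the one before it is completed fails the run):
1. the upright parcel is pressed squarely against the scale's edge, with 0.5 N or more, for 0.3 s (angle between carton's own z axis and vertical below 0.12 rad and contact force between carton and scale above 0.5 N and angle between the x axis of carton and the x axis of scale, either way round below 0.08 rad), for 0.3 s.
2. the robot pushes it over steadily while its foot bears on the scale's edge (between 9 and 35 degrees of tilt, at least 0.15 s) (angle between carton's own z axis and vertical between 0.15 and 0.61 rad and contact force between carton and scale above 0.3 N and (contact force between carton and the fingers above 0.2 N or contact force between carton and the arm above 0.2 N) and x of carton in the frame of scale below -0.1 m), for 0.15 s.
3. the parcel, lying on the platform, is pressed against the backrest with 4 N or more for 0.3 s (angle between carton's own z axis and vertical above 1.5 rad and contact force between carton and fence above 4 N), for 0.3 s.
At the end, for the whole second after the job is handed in: The parcel lies flat on its side on the platform, its former top at the backrest (at least 78 mm beyond the scale's centre), square to it within 3.5 degrees and within 40 mm of the middle, at rest and released (angle between carton's own z axis and vertical between 1.5 and 1.64 rad and x of carton_top in the frame of scale above 0.078 m and y of carton_top in the frame of scale between -0.04 and 0.04 m and z of carton_top in the frame of scale below 0.085 m and angle between the z axis of carton and the x axis of scale, either way round below 0.06 rad and linear speed of carton below 0.01 m/s); the robot touches nothing.
It fails at once if the parcel is pressed with more than 20 N (knocks while it topples do not count) (contact force between any of the fingers, the arm and carton above 20 N and angular speed of carton below 0.5 rad/s).
It fails at once if a bystander is moved by more than 15 mm (distance of any of pen_cup, stapler, stamp from where it was at the start of the episode above 0.015 m).
It also fails if it takes over 72 s, if anything falls off the work surface, if the arm or the gripper's body presses on something with over 40 N, if the wrist force passes 120 N, or if a joint passes its speed limit or range.

## Working session

There is one attempt and no reset: what is moved stays moved. The work goes in short steps, Python scripts to look and compute and a shell command to move; the robot and the scene stay as the last step left them, time stands still between calls to the robot, and variables do not carry over. Pictures are saved under pics/ and viewed, at most 10 in all, crops included, and the job is handed in when it is done.

```bash
mkdir -p pics
python3 - <<'E'
from cell import robot
import cv2
for n in("top","side"):
    cv2.imwrite(f"pics/{n}0.png",robot.read_camera(n)[:,:,::-1])
    print({k:(v.tolist() if hasattr(v,'tolist') else v) for k,v in robot.camera_model(n).items()})
s=robot.observe();print(s["time"],s["tool_pos"],s["tool_rot"],s["contact_force"],robot.nose_length)
E
```

```text
{'camera_matrix': [[509.41155915944506, 0.0, 323.1864632064959], [0.0, 509.41155915944506, 202.49690036272875], [0.0, 0.0, 1.0]], 'dist_coeffs': [-0.015511174650685034, 0.0, 0.0, 0.0, 0.0], 'position': [0.3862645578854215, -0.038846642549337576, 1.0080115574328463], 'attitude': [-2.958585622645495, 0.04031327405406615, -1.5962691974184149]}
{'camera_matrix': [[396.1073352913619, 0.0, 322.71650269096534], [0.0, 396.1073352913619, 201.73643169352485], [0.0, 0.0, 1.0]], 'dist_coeffs': [-0.0634465550652008, 0.0, 0.0, 0.0, 0.0], 'position': [0.2732331636698628, -0.7061567311133115, 0.5684639402749816], 'attitude': [-2.126428346850422, 0.0024823372065498894, -0.38715428108039807]}
0.1 [0.18267643 0.4918386  0.23412344] [-3.14028161e+00 -2.36633221e-04  2.78579861e+00] [-0.66652633 -0.1261037   0.27406366] 0.008
```

View pics/top0.png

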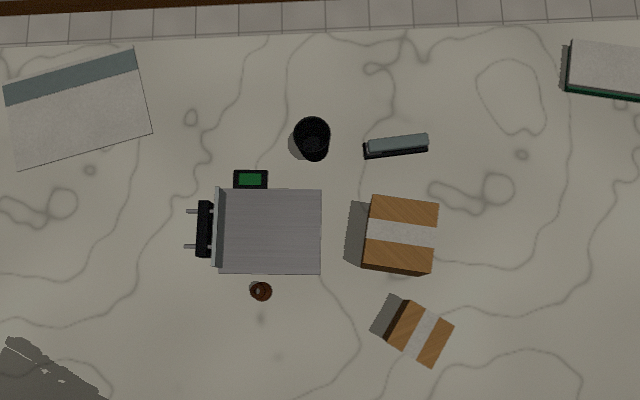

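View pics/side0.png

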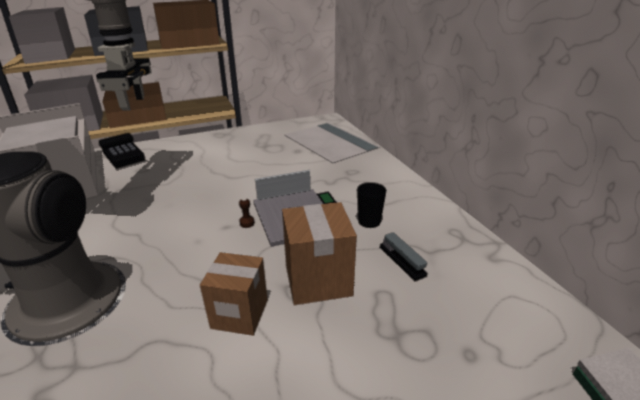

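Top view: scale platform about cols 219–321, rows 190–273, with the backrest at col ~215. The large carton's top corners are about (372,195), (439,203), (432,275) and (361,267). The small box at (420,333) is the decoy. The side view agrees. Next I'll zoom in for corners.

Run:
```python
import cv2
i=cv2.imread("pics/top0.png")[170:290,180:445]
cv2.imwrite("pics/crop1.png",cv2.resize(i,None,fx=3,fy=3,interpolation=cv2.INTER_CUBIC))
```

```text
(no output)
```

View pics/crop1.png

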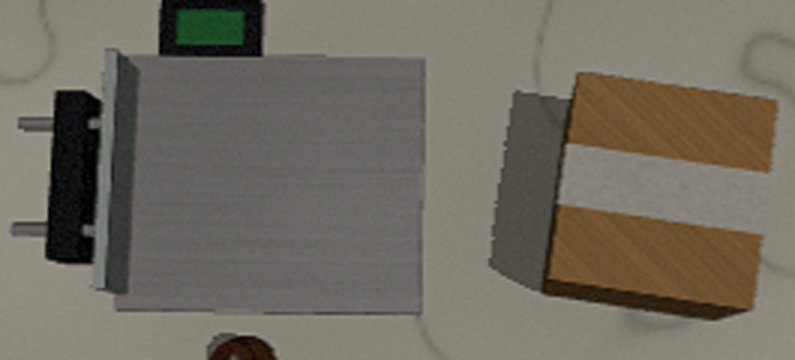

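```bash
cat > h.py <<'E'
import cv2,numpy as np
from scipy.spatial.transform import Rotation as R
from scipy.optimize import least_squares
from cell import robot
def ray(n,px):
    m=robot.camera_model(n)
    u=cv2.undistortPoints(np.array(px,float).reshape(-1,1,2),np.array(m["camera_matrix"]),np.array(m["dist_coeffs"])).reshape(-1,2)
    d=np.c_[u,np.ones(len(u))]@R.from_euler("xyz",m["attitude"]).as_matrix().T
    return np.array(m["position"]),d
def at(n,px,z):
    p,d=ray(n,px); return (p+d*((z-p[2])/d[:,2])[:,None])[:,:2]
def c2(l): return np.array(l)/3+[180-1/3,170-1/3]
def fit(P,L):  # pose (x,y,yaw) such that R(yaw)L+t=P
    f=lambda q:((L@np.array([[np.cos(q[2]),np.sin(q[2])],[-np.sin(q[2]),np.cos(q[2])]])+q[:2])-P).ravel()
    r=least_squares(f,[*P.mean(0),1.5]); return r.x,f(r.x).reshape(-1,2)
def inS(S,P):
    c,s=np.cos(S[2]),np.sin(S[2]); return (np.array(P)-S[:2])@np.array([[c,-s],[s,c]])
E
python3 - <<'E'
from h import *
np.set_printoptions(precision=4,suppress=True)
P=at("top",c2([(577,72),(778,100),(754,310),(543,292)]),.15)
C,e=fit(P,np.array([[.0575,-.06],[-.0575,-.06],[-.0575,.06],[.0575,.06]]));print("carton",C,e)
Q=at("top",c2([(425,60),(421,313),(115,311)]),.014)
S,e=fit(Q,np.array([[-.1,-.085],[-.1,.085],[.1,.085]]));print("scale",S,e)
print("carton in S",inS(S,[C[:2]]),np.degrees(C[2]-S[2]))
print("fence top",inS(S,at("top",c2([(118,50),(104,290)]),.077)),"bot",inS(S,at("top",c2([(139,58),(126,292)]),.014)))
for n,p,z in[("cup",(312,135),.095),("stamp",(261,291),.05),("staple",(396,145),.03),("small",(427,330),.1)]:
    w=at("top",[p],z);print(n,w,inS(S,w))
E
```

```text
carton [ 0.4882 -0.1375  1.4054] [[-0.0018  0.0017]
 [-0.0007  0.0011]
 [-0.0016 -0.0001]
 [ 0.0041 -0.0027]]
scale [0.5182 0.1027 1.5306] [[ 0.0016 -0.0002]
 [-0.0015 -0.0001]
 [-0.0001  0.0003]]
carton in S [[-0.2412  0.0203]] -7.175401056456099
fence top [[ 0.0907 -0.0754]
 [ 0.0915  0.0749]] bot [[ 0.0922 -0.0836]
 [ 0.0931  0.0725]]
cup [[0.6854 0.0113]] [[-0.0846 -0.1708]]
stamp [[0.4007 0.1155]] [[0.0081 0.1179]]
staple [[ 0.6796 -0.1516]] [[-0.2476 -0.1715]]
small [[ 0.3261 -0.1797]] [[-0.2899  0.1806]]
```

Carton is 83 mm short of the edge, yawed -7.2°, 20 mm off in scale y, and the fence face is at about x=0.091. I'll swing over and behind it with the fingers partly open, so that pushing with both fingers squares it.

```bash
python3 -m jog '[[[0.3,-0.034,-0.022,0,0.12],[0.3,-0.068,-0.044,0,0.24],[0.3,-0.1,-0.065,0,0.36],[0.3,-0.134,-0.087,0,0.48],[0.3,-0.168,-0.108,0,0.6]]]'
python3 - <<'E'
from h import *
s=robot.observe();p=s["tool_pos"];y=s["tool_rot"][2]
d=np.array([.4853,-.2412])-p[:2]
print(p,s["tool_rot"],s["opening"],"tool shift",d@[np.cos(y),np.sin(y)],d@[np.sin(y),-np.cos(y)],"turn",y-1.5306)
E
```

```text
time: 0.52
tool_pos: [0.303, 0.3307, 0.2345]
tool_rot: [-3.141, 0.0, 2.181]
contact_force: [1.1, 0.5, 0.0]
opening: 0.0634
grip_force: 0.0
[0.30300334 0.33068724 0.23447046] [-3.14095954e+00  2.58030842e-05  2.18076093e+00] 0.0634130329005457 tool shift -0.5731843779015507 -0.17817620388079472 turn 0.6501609286847236
```

```bash
python3 -m jog '[[[0.3,-0.038,-0.012,0,0.12],[0.3,-0.076,-0.024,0,0.24],[0.3,-0.114,-0.036,0,0.36],[0.3,-0.152,-0.048,0,0.48],[0.3,-0.19,-0.06,0,0.6]]]'
cat > d.py <<'E'
from h import *
import sys
s=robot.observe();p=s["tool_pos"];y=s["tool_rot"][2]
S=[.5182,.1027,1.5306]
q=inS(S,[p[:2]])[0]; f=s["contact_force"]
c,n=np.cos(S[2]),np.sin(S[2])
print("t",round(s["time"],2),"inS",q.round(4),"tip z",round(p[2]-.008,4),"yawerr",round(y-S[2],4),"F along",round(f[0]*c+f[1]*n,2),"lat",round(-f[0]*n+f[1]*c,2),"z",round(f[2],2))
if len(sys.argv)>2:
    g=np.array([float(a) for a in sys.argv[1:3]])-q; k=S[2]; w=[g[0]*c-g[1]*n,g[0]*n+g[1]*c]
    print("shift",w[0]*np.cos(y)+w[1]*np.sin(y),w[0]*np.sin(y)-w[1]*np.cos(y))
E
python3 d.py -.345 .019
```

```text
time: 0.93
tool_pos: [0.3632, 0.1407, 0.2346]
tool_rot: [-3.141, -0.0, 1.58]
contact_force: [0.2, 0.6, 0.3]
opening: 0.0598
grip_force: 0.0
t 0.93 inS [0.0318 0.1564] tip z 0.2266 yawerr 0.0496 F along 0.59 lat -0.22 z 0.33
shift -0.3831245604384216 0.11855455938043709
```

```bash
python3 -m jog '[[[0.3,-0.038,0.012,0,0.025],[0.3,-0.076,0.024,0,0.05],[0.3,-0.114,0.036,0,0.05],[0.3,-0.152,0.048,0,0.05],[0.3,-0.19,0.059,0,0.05]]]' >/dev/null;  python3 -m jog '[[[0.3,-0.039,0.01,0,0],[0.3,-0.078,0.02,0,0],[0.3,-0.117,0.03,0,0],[0.3,-0.155,0.04,0,0],[0.3,-0.19,0.05,0,0]]]'; python3 d.py -.345 .019
```

```text
time: 1.77
tool_pos: [0.4683, -0.2405, 0.2343]
tool_rot: [-3.141, -0.0, 1.535]
contact_force: [0.3, 0.1, -0.3]
opening: 0.0594
grip_force: 0.0
t 1.77 inS [-0.3449  0.0361] tip z 0.2263 yawerr 0.0043 F along 0.13 lat -0.3 z -0.25
shift -0.00015026166349446028 0.017101113581423744
```

```bash
python3 -m jog '[[[0.3,0,0.017,0.03,0.004],[0.3,0,0.017,0.06,0.004],[0.3,0,0.017,0.09,0.004],[0.3,0,0.017,0.12,0.004],[0.3,0,0.017,0.126,0.004]]]' >/dev/null;  python3 -m jog '[[[0.3,0.005,0,0,0],[0.3,0.01,0,0,0],[0.3,0.014,0,0,0],[0.3,0.017,0,0,0],[0.3,0.02,0,0,0]]]'>/dev/null; python3 d.py -.345 .019
```

```text
t 2.6 inS [-0.3223  0.0182] tip z 0.1023 yawerr 0.0017 F along -0.69 lat -0.14 z -0.5
shift -0.022743429982216862 -0.0008209119938831562
```

```bash
python3 -m jog '[[[0.3,0.003,0,0,0],[0.3,0.006,0,0,0],[0.3,0.009,0,0,0],[0.3,0.012,0,0,0],[0.3,0.015,0,0,0]]]'>/dev/null; python3 d.py;  python3 -m jog '[[[0.3,0.003,0,0,0],[0.3,0.006,0,0,0],[0.3,0.009,0,0,0],[0.3,0.012,0,0,0],[0.3,0.015,0,0,0]]]'>/dev/null; python3 d.py; python3 -m jog '[[[0.3,0.003,0,0,0],[0.3,0.006,0,0,0],[0.3,0.009,0,0,0],[0.3,0.012,0,0,0],[0.3,0.015,0,0,0]]]'>/dev/null; python3 d.py; python3 -c '
from h import *
i=robot.read_camera("top")[150:310,180:445];cv2.imwrite("pics/p2.png",cv2.resize(i[:,:,::-1],None,fx=3,fy=3))'
```

```text
t 3.02 inS [-0.3074  0.0189] tip z 0.1008 yawerr 0.001 F along -1.85 lat -0.82 z 0.26
t 3.43 inS [-0.2923  0.0191] tip z 0.1007 yawerr 0.0013 F along -2.35 lat 0.21 z -0.71
t 3.85 inS [-0.2771  0.0191] tip z 0.1007 yawerr 0.0012 F along -2.08 lat 0.28 z 0.04
```

View pics/p2.png

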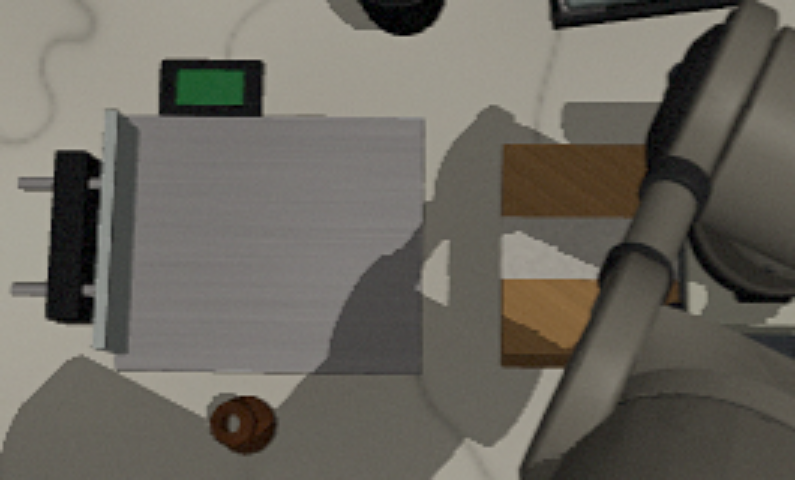

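The carton is now square: its front edge is vertical at col 501, the platform edge at cols 421–425. Continuing the slide.

```bash
python3 -m jog '[[[0.3,0.003,0,0,0],[0.3,0.006,0,0,0],[0.3,0.009,0,0,0],[0.3,0.012,0,0,0],[0.3,0.015,0,0,0]]]'>/dev/null; python3 d.py;  python3 -m jog '[[[0.3,0.003,0,0,0],[0.3,0.006,0,0,0],[0.3,0.009,0,0,0],[0.3,0.012,0,0,0],[0.3,0.015,0,0,0]]]'>/dev/null; python3 d.py; python3 -m jog '[[[0.3,0.003,0,0,0],[0.3,0.006,0,0,0],[0.3,0.009,0,0,0],[0.3,0.012,0,0,0],[0.3,0.015,0,0,0]]]'>/dev/null; python3 d.py
```

```text
t 4.32 inS [-0.2621  0.0191] tip z 0.1007 yawerr 0.0012 F along -2.1 lat -0.41 z 0.46
t 4.73 inS [-0.2472  0.0191] tip z 0.1007 yawerr 0.0012 F along -1.33 lat 0.85 z -0.45
t 5.15 inS [-0.2322  0.0191] tip z 0.1007 yawerr 0.0012 F along -2.1 lat 0.34 z 0.11
```

Expected contact near x=-0.2245; slow steps of 1 mm now.

```bash
python3 -m jog '[[[0.3,0.001,0,0,0],[0.3,0.002,0,0,0],[0.3,0.003,0,0,0],[0.3,0.004,0,0,0],[0.3,0.005,0,0,0]]]'>/dev/null; python3 d.py;  python3 -m jog '[[[0.3,0.0007,0,0,0],[0.3,0.0014,0,0,0],[0.3,0.002,0,0,0],[0.3,0.0025,0,0,0],[0.3,0.003,0,0,0]]]'>/dev/null; python3 d.py; python3 -m jog '[[[0.3,0.0005,0,0,0],[0.3,0.001,0,0,0],[0.3,0.0015,0,0,0],[0.3,0.002,0,0,0],[0.3,0.0025,0,0,0]]]'>/dev/null; python3 d.py
```

```text
t 5.57 inS [-0.2275  0.0191] tip z 0.1007 yawerr 0.0011 F along -1.62 lat 0.21 z -0.4
t 5.98 inS [-0.225   0.0189] tip z 0.101 yawerr 0.0011 F along -4.97 lat 0.62 z 0.91
t 6.4 inS [-0.2231  0.0184] tip z 0.1013 yawerr 0.0008 F along -7.07 lat 0.79 z 3.12
```

```bash
python3 -m jog '[[[0.3,0,0,0,0],[0.3,0,0,0,0],[0.3,0,0,0,0],[0.3,0,0,0,0],[0.3,0,0,0,0]]]'>/dev/null; python3 d.py;python3 -m jog '[[[0.3,-0.0005,0,0,0],[0.3,-0.0005,0,0,0],[0.3,-0.0005,0,0,0],[0.3,-0.0005,0,0,0],[0.3,-0.0005,0,0,0]]]'>/dev/null; python3 d.py
```

```text
t 6.82 inS [-0.223   0.0184] tip z 0.1013 yawerr 0.0008 F along -6.27 lat -0.1 z 2.36
t 7.23 inS [-0.2232  0.0184] tip z 0.1012 yawerr 0.0008 F along -6.7 lat 0.57 z 1.85
```

```bash
python3 -c '
from h import *
i=robot.read_camera("side")[130:330,200:420];cv2.imwrite("pics/p3.png",cv2.resize(i[:,:,::-1],None,fx=3,fy=3))'
```

```text
(no output)
```

View pics/p3.png

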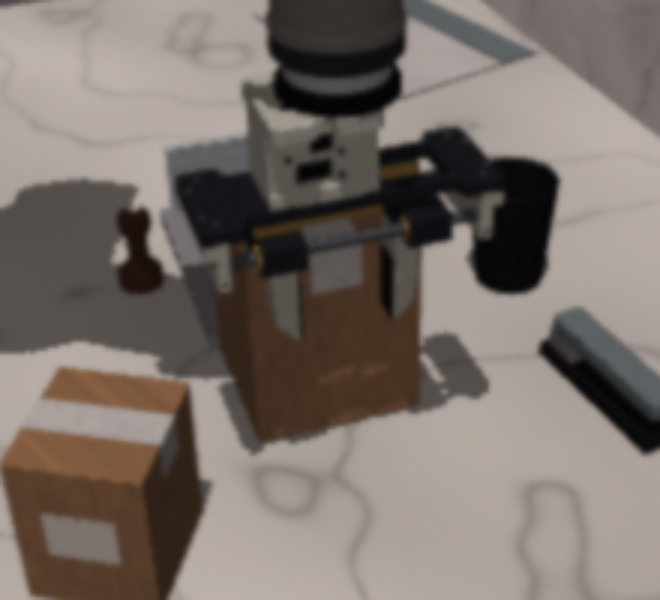

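Pressed upright at the edge. Back off slightly, raise the fingertips to 0.123, and tip it over.

```bash
python3 -m jog '[[[0.3,-0.003,0,0,0],[0.3,-0.003,0,-0.012,0],[0.3,-0.003,0,-0.022,0],[0.3,0,0,-0.022,0],[0.3,0.002,0,-0.022,0]]]'>/dev/null; python3 d.py;python3 -m jog '[[[0.3,0.003,0,0,0],[0.3,0.006,0,0,0],[0.3,0.009,0,0,0],[0.3,0.012,0,0,0],[0.3,0.015,0,0,0]]]'>/dev/null; python3 d.py
```

```text
t 7.7 inS [-0.2208  0.0184] tip z 0.1235 yawerr 0.0011 F along -5.17 lat -0.5 z 2.35
t 8.12 inS [-0.2055  0.0189] tip z 0.1227 yawerr 0.0015 F along -5.78 lat 0.31 z 2.9
```

```bash
python3 -m jog '[[[0.3,0.003,0,-0.001,0],[0.3,0.006,0,-0.002,0],[0.3,0.009,0,-0.004,0],[0.3,0.012,0,-0.006,0],[0.3,0.015,0,-0.008,0]]]'>/dev/null; python3 d.py;python3 -m jog '[[[0.3,0.003,0,-0.002,0],[0.3,0.006,0,-0.004,0],[0.3,0.009,0,-0.006,0],[0.3,0.012,0,-0.008,0],[0.3,0.015,0,-0.01,0]]]'>/dev/null; python3 d.py;python3 -m jog '[[[0.3,0.003,0,-0.002,0],[0.3,0.006,0,-0.004,0],[0.3,0.009,0,-0.006,0],[0.3,0.012,0,-0.008,0],[0.3,0.015,0,-0.01,0]]]'>/dev/null; python3 d.py
```

```text
t 8.53 inS [-0.1901  0.0191] tip z 0.1309 yawerr 0.0013 F along -3.88 lat 0.08 z 3.11
t 8.95 inS [-0.1747  0.0196] tip z 0.1405 yawerr 0.0013 F along -1.73 lat -0.61 z 1.02
t 9.37 inS [-0.1601  0.0193] tip z 0.1508 yawerr 0.0012 F along -0.8 lat 0.4 z 1.53
```

```bash
python3 -m jog '[[[0.3,0.003,0,-0.001,0],[0.3,0.006,0,-0.002,0],[0.3,0.009,0,-0.003,0],[0.3,0.012,0,-0.004,0],[0.3,0.015,0,-0.005,0]]]'>/dev/null; python3 d.py;python3 -m jog '[[[0.3,0.003,0,0,0],[0.3,0.006,0,0,0],[0.3,0.009,0,0,0],[0.3,0.012,0,0,0],[0.3,0.015,0,0,0]]]'>/dev/null; python3 d.py; python3 -c '
from h import *
i=robot.read_camera("side")[130:330,200:420];cv2.imwrite("pics/p4.png",cv2.resize(i[:,:,::-1],None,fx=3,fy=3))'
```

```text
t 9.78 inS [-0.1451  0.0192] tip z 0.1557 yawerr 0.0012 F along -0.23 lat 0.32 z 0.18
t 10.2 inS [-0.1301  0.0193] tip z 0.1556 yawerr 0.0012 F along 0.55 lat 0.87 z 0.43
```

View pics/p4.png

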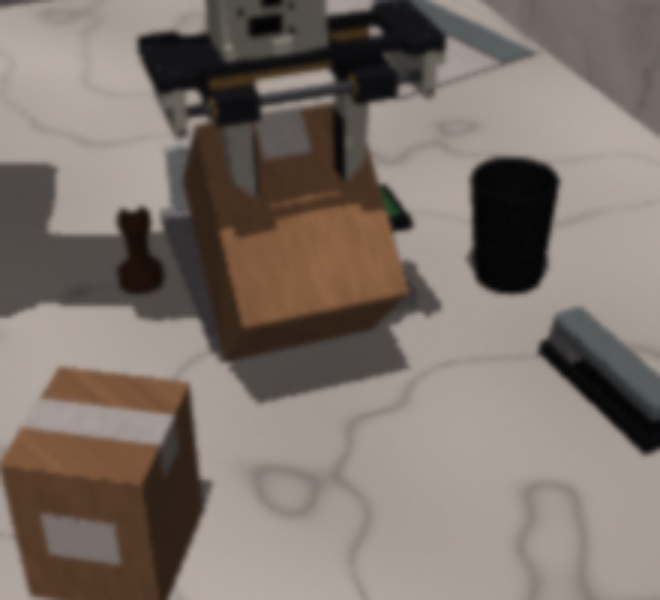

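It is tilted past 35° and falling; wait with the fingers clear.

```bash
python3 -m jog '[[[0.3,0.002,0,-0.002,0],[0.3,0.004,0,-0.004,0],[0.3,0.004,0,-0.006,0],[0.3,0.004,0,-0.006,0],[0.3,0.004,0,-0.006,0]]]'>/dev/null; python3 d.py; python3 -c '
from h import *
i=robot.read_camera("side")[130:330,200:420];cv2.imwrite("pics/p5.png",cv2.resize(i[:,:,::-1],None,fx=3,fy=3))'
```

```text
t 10.67 inS [-0.1266  0.0191] tip z 0.1619 yawerr 0.0012 F along -0.19 lat 0.36 z -0.07
```

View pics/p5.png

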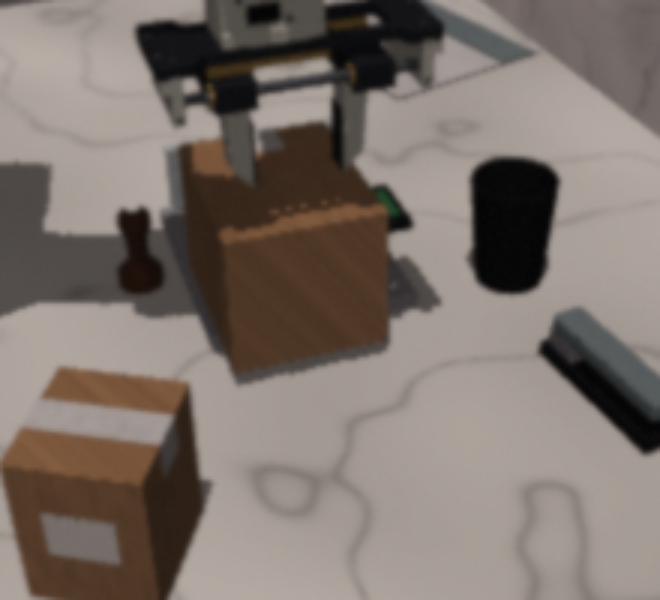

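Lying flat on the platform. Retreat behind it, go down and push low on the end face.

```bash
python3 -m jog '[[[0.3,-0.025,0,0,0],[0.3,-0.04,0,0.0,0],[0.3,-0.04,0,0.03,0],[0.3,-0.04,0,0.06,0],[0.3,-0.04,0,0.084,0]]]'>/dev/null; python3 d.py; python3 -m jog '[[[0.3,0.003,0,0,0],[0.3,0.006,0,0,0],[0.3,0.009,0,0,0],[0.3,0.012,0,0,0],[0.3,0.015,0,0,0]]]'>/dev/null; python3 d.py; python3 -c '
from h import *
i=robot.read_camera("top")[150:310,180:445];cv2.imwrite("pics/p6.png",cv2.resize(i[:,:,::-1],None,fx=3,fy=3))'
```

```text
t 11.13 inS [-0.1669  0.0196] tip z 0.0763 yawerr 0.0002 F along -0.1 lat 1.55 z -0.02
t 11.55 inS [-0.1514  0.0181] tip z 0.0793 yawerr 0.0015 F along -2.33 lat 0.28 z 0.82
```

View pics/p6.png

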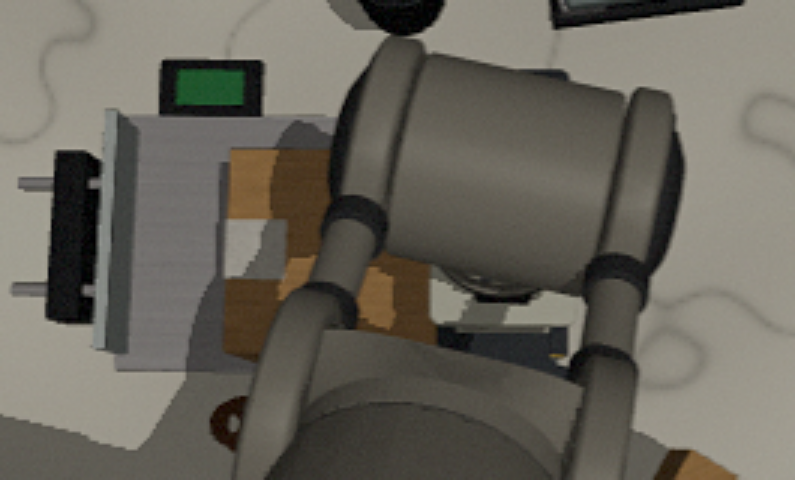

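```bash
python3 -c '
from h import *
print(inS([.5182,.1027,1.5306],at("top",np.array([(229,148),(223,352)])/3+[180,150],.129)))'
python3 -m jog '[[[0.3,0.003,0,0,0],[0.3,0.006,0,0,0],[0.3,0.009,0,0,0],[0.3,0.012,0,0,0],[0.3,0.015,0,0,0]]]'>/dev/null; python3 d.py; python3 -m jog '[[[0.3,0.003,0,0,0],[0.3,0.006,0,0,0],[0.3,0.009,0,0,0],[0.3,0.012,0,0,0],[0.3,0.015,0,0,0]]]'>/dev/null; python3 d.py
```

```text
[[ 0.00951059 -0.04096647]
 [ 0.0083832   0.07852959]]
t 12.02 inS [-0.1362  0.0192] tip z 0.0778 yawerr 0.0013 F along -2.96 lat -0.3 z 1.7
t 12.43 inS [-0.1211  0.0193] tip z 0.0777 yawerr 0.0012 F along -1.85 lat 0.4 z 1.05
```

```bash
python3 -m jog '[[[0.3,0.003,0,0,0],[0.3,0.006,0,0,0],[0.3,0.009,0,0,0],[0.3,0.012,0,0,0],[0.3,0.015,0,0,0]]]'>/dev/null; python3 d.py; python3 -m jog '[[[0.3,0.003,0,0,0],[0.3,0.006,0,0,0],[0.3,0.009,0,0,0],[0.3,0.012,0,0,0],[0.3,0.015,0,0,0]]]'>/dev/null; python3 d.py; python3 -m jog '[[[0.3,0.002,0,0,0],[0.3,0.004,0,0,0],[0.3,0.006,0,0,0],[0.3,0.008,0,0,0],[0.3,0.009,0,0,0]]]'>/dev/null; python3 d.py
```

```text
t 12.85 inS [-0.1061  0.0193] tip z 0.0777 yawerr 0.0012 F along -2.5 lat 0.13 z 0.1
t 13.27 inS [-0.0912  0.0193] tip z 0.0777 yawerr 0.0012 F along -1.91 lat 0.27 z -0.05
t 13.68 inS [-0.0822  0.0193] tip z 0.0777 yawerr 0.0012 F along -0.88 lat 0.37 z -0.31
```

```bash
python3 -m jog '[[[0.3,0.001,0,0,0],[0.3,0.002,0,0,0],[0.3,0.003,0,0,0],[0.3,0.004,0,0,0],[0.3,0.005,0,0,0]]]'>/dev/null; python3 d.py; python3 -m jog '[[[0.3,0.0005,0,0,0],[0.3,0.001,0,0,0],[0.3,0.0015,0,0,0],[0.3,0.002,0,0,0],[0.3,0.0025,0,0,0]]]'>/dev/null; python3 d.py; python3 -m jog '[[[0.3,0.0003,0,0,0],[0.3,0.0005,0,0,0]]]'>/dev/null; python3 d.py;python3 -m jog '[[[0.3,0.0003,0,0,0],[0.3,0.0005,0,0,0]]]'>/dev/null; python3 d.py
```

```text
t 14.1 inS [-0.0774  0.0193] tip z 0.0777 yawerr 0.0011 F along -1.4 lat 0.55 z -1.0
t 14.52 inS [-0.0749  0.0193] tip z 0.0777 yawerr 0.0011 F along -2.22 lat -0.34 z -1.42
t 14.68 inS [-0.0744  0.0193] tip z 0.0777 yawerr 0.0013 F along -2.14 lat -0.26 z -0.35
t 14.85 inS [-0.0739  0.0193] tip z 0.0777 yawerr 0.0012 F along -1.76 lat 0.18 z -1.15
```

```bash
for k in 1 2 3 4; do python3 -m jog '[[[0.3,0.0003,0,0,0],[0.3,0.0006,0,0,0]]]'>/dev/null; python3 d.py; done
```

```text
t 15.02 inS [-0.0734  0.0193] tip z 0.0777 yawerr 0.0012 F along -1.81 lat -0.47 z -0.33
t 15.18 inS [-0.0727  0.0193] tip z 0.0777 yawerr 0.0012 F along -2.07 lat 0.47 z 0.06
t 15.35 inS [-0.0721  0.0193] tip z 0.0777 yawerr 0.0012 F along -2.62 lat 0.06 z 0.19
t 15.52 inS [-0.0715  0.0193] tip z 0.0777 yawerr 0.0012 F along -1.94 lat -0.07 z -0.28
```

```bash
python3 -m jog '[[[0.3,0.0003,0,0,0],[0.3,0.0006,0,0,0]]]'>/dev/null; python3 d.py; python3 -m jog '[[[0.3,0.0003,0,0,0],[0.3,0.0006,0,0,0]]]'>/dev/null; python3 d.py; python3 -m jog '[[[0.3,0.0003,0,0,0],[0.3,0.0006,0,0,0]]]'>/dev/null; python3 d.py
```

```text
t 15.68 inS [-0.0709  0.0193] tip z 0.0777 yawerr 0.0012 F along -1.41 lat 0.55 z 0.56
t 15.85 inS [-0.0703  0.0193] tip z 0.0777 yawerr 0.0012 F along -2.54 lat -0.96 z -0.44
t 16.02 inS [-0.0702  0.0193] tip z 0.0778 yawerr 0.0012 F along -6.28 lat 1.34 z 0.97
```

Contact with the backrest. A little more, then hold.

```bash
python3 -m jog '[[[0.3,0.0002,0,0,0],[0.3,0.0004,0,0,0]]]'>/dev/null; python3 d.py
```

```text
t 16.18 inS [-0.0702  0.0193] tip z 0.0778 yawerr 0.001 F along -8.26 lat 1.03 z 1.05
```

```bash
python3 -m jog '[[[0.3,0.0002,0,0,0],[0.3,0.0003,0,0,0],[0.3,0.0003,0,0,0]]]'>/dev/null; python3 d.py; python3 -m jog '[[[0.3,0,0,0,0],[0.3,0,0,0,0],[0.3,0,0,0,0],[0.3,0,0,0,0],[0.3,0,0,0,0]]]'>/dev/null; python3 d.py
```

```text
t 16.43 inS [-0.0702  0.0194] tip z 0.0778 yawerr 0.0009 F along -8.07 lat 2.12 z 1.1
t 16.85 inS [-0.0702  0.0194] tip z 0.0778 yawerr 0.0009 F along -9.45 lat 1.23 z 0.06
```

```bash
python3 -m jog '[[[0.3,0,0,0,0],[0.3,0,0,0,0],[0.3,-0.0005,0,0,0],[0.3,-0.001,0,0,0],[0.3,-0.003,0,0,0]]]'>/dev/null; python3 -m jog '[[[0.3,-0.01,0,0,0],[0.3,-0.04,0,0,0],[0.3,-0.08,0,0,0],[0.3,-0.12,0,-0.02,0],[0.3,-0.16,0,-0.05,0]]]'>/dev/null; python3 -m jog '[[[0.3,-0.03,0,-0.03,0],[0.3,-0.06,0,-0.06,0],[0.3,-0.06,0,-0.09,0],[0.3,-0.06,0,-0.09,0],[0.3,-0.06,0,-0.09,0]]]'>/dev/null; python3 d.py; python3 -c '
from h import *
i=robot.read_camera("top")[150:310,180:445];cv2.imwrite("pics/p7.png",cv2.resize(i[:,:,::-1],None,fx=3,fy=3))'
```

```text
t 18.1 inS [-0.2841  0.0185] tip z 0.2125 yawerr 0.0 F along 0.32 lat 0.55 z -0.3
```

View pics/p7.png

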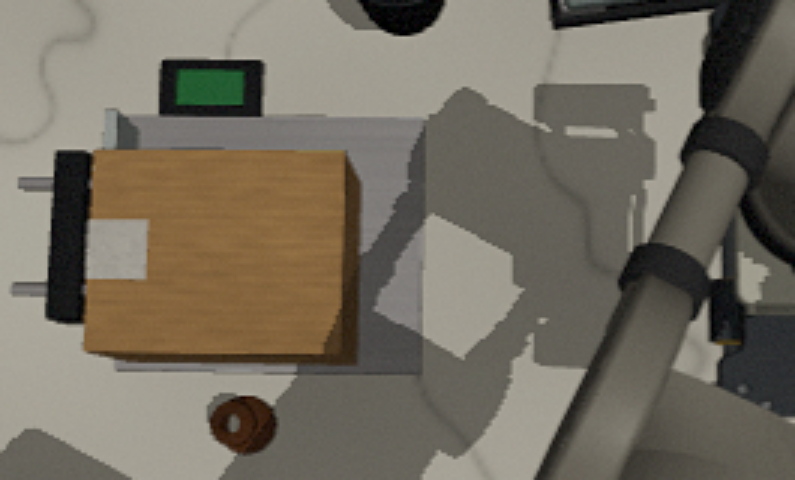

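The parcel lies square against the backrest (top face about cols 85–348, rows 150–353), bystanders in place and the robot clear.

```bash
python3 -c '
from h import *
print(inS([.5182,.1027,1.5306],at("top",np.array([(92,150),(84,352),(348,151)])/3+[180,150],.129)))
print(robot.hand_in())'
```

```text
[[ 0.09110149 -0.03919268]
 [ 0.08925079  0.0795936 ]
 [-0.06089826 -0.03966489]]
the job is handed in; nothing more can be done
None
```

The parcel lies flat and square against the backrest (set at about x = 90 mm), about 20 mm off the middle and released; I handed the job in after about 18 s of the 72 s, with a highest measured push of about 9.5 N, but the hand-in returned no verdict.

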